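Set the wash-bench lamp over the basin, clamp its sliding sleeve and keep hold

ROBOT

A 6-joint arm with a two-finger parallel gripper is mounted at the origin on the work surface. World frame = base frame: x ahead of the robot, y to its left, z up, the work surface at z = 0. Lengths are in m, angles in degrees, forces in N, time in s.
With the tool pointing down it reaches from about 0.4 to 0.825 m from the base axis. Payload 7 kg.
Tool frame: the origin (TCP) lies midway between the tips of the shut fingers; the grasp point (between the pads) lies 19 mm behind it; z points along the fingers, x is the direction in which the jaws open and shut, and the axes are right-handed (so a half turn about z gives the same grasp; the last joint's range is limited). The gripper opens to 88 mm and grips with 3 to 60 N. Pads are 19 mm wide; open, the fingers measure 130 mm over their backs; the gripper's body (78 mm by 193 mm) begins 47 mm behind the grasp point.
Start: joints at [-55.915, 20.546, 0.682, 0, -70.136, -16.507], TCP at [0.204, -0.643, 0.227] pointing down, gripper open.
Joint ranges: [-176.03, 176.03], [-82.01, 121.73], [-58.28, 71.71], [-173.87, 95.51], [-174.79, -0.11], [-173.66, 173.66]. Speed limits (degrees/s): [136.94, 136.94, 172.46, 180, 180, 180].

INTERFACE

Orientations are given as [roll, pitch, yaw] about the fixed x, y, z axes, in that order (R = Rz(yaw) Ry(pitch) Rx(roll)).
In Python, from plant import ctrl, vision, nets gives the robot as it stands.
- The arm moves only by the shell command python3 -m jog 'ROWS'. ROWS is text: rows parted by semicolons, each of 7 numbers parted by spaces: the turn, a rotation vector about the tool's x, y, z in units of 0.1 rad (1.0 is 0.1 rad), then the shift along the tool's x, y, z in units of 4 cm (1.0 is 4 cm), then the opening, from -1 (shut) to 1 (fully open). In form: rx ry rz x y z jaw; .... A call has 1 to 8 rows; each row shifts and turns the commanded pose from where the row before left it, along the tool's axes as they then stand; what a row does not reach is not made up. A row lasts 1/8 s, in which the tool goes at most 62.5 mm and 10.7 degrees, less where a joint would pass 70% of its speed; a pose out of reach is approached as far as the arm can. A call with a number of a shift or a turn outside -1 to 1 is refused whole. A call with a gripper value outside its range is refused whole. The fingers move at their own pace and stop on an object; the grip force is fixed at half the most. Time passes only in rows, so rows that do not move let the fingers close. It gives the time, the measured TCP pose, the force and the opening at its end, in the units of the state.
- ctrl.get_obs(): the state, without advancing time (a new reading comes with each control period).
- vision.snapshot(name): name is "scene" or "top" or "wrist"; returns (picture, depth): 420x560x3 uint8, red, green, blue; 420x560 float32, m along the optical axis (not along the pixel's ray), 0 where there is no reading.
- vision.camera_info(name): a dict with "camera_matrix" (3x3 intrinsics, pixels), "camera_from_world" (4x4, takes a point from world to camera coordinates); the wrist camera has in their place "tool_from_camera" (4x4, takes a point from camera to tool coordinates, whose origin is the TCP and whose axes are the tool frame's). Camera axes: x right, y down, z forward; pixel columns grow to the right and rows downward; lengths in m; the calibration is good to about 2 mm. A picture is of the moment at which its call begins: read the wrist's pose just before it. camera_info takes no time and is no camera call.
- ctrl.close_job(): hands the job in, once; it reports no verdict.
Trained networks look in the newest picture that a camera, given by its name, has taken for a name from the list of things; names that differ only in an ending like _2 or _b are one class to them, and where a whole thing is asked for, a point or a joint stands for the part that bears it (a point fixed in the world has none). Each returns a list of dicts, best first, with "score" (0 to 1); they miss things now and then, are a little off and sometimes report something else, mostly with a low value. They report only what shows in the picture. A call takes as long as a camera call.
- nets.boxes_of(target, camera): "location" ([x, y, z] in m, in world coordinates, good to about 4 mm: the middle of the surface that is visible of it).
The state is a dict: "clock": time; "joint_pos": joint angles; "qvel": joint speeds; "tau": joint torques, N m; "tool_pos": TCP position; "orientation": TCP orientation; "force": force on the tool from outside, world axes, zero at the start; "moment": the same for the moment, N m; "opening": finger opening in m.
Only numpy, scipy, OpenCV 4.12 (cv2) and the standard library are available. Lean on these libraries where they do the work, as an engineer would, in place of code of your own. Each camera call takes 0.05 s, during which the arm holds its last target.

TASK

Set the bench lamp for scrubbing at the basin: swing its boom until the lamp head hangs over the middle of the basin, tip the head level so that it faces straight down, and push the sliding sleeve in along the boom until its collar just comes up to the ring of tape. Then, holding the sleeve on that mark, squeeze its cam lever fully shut and do not let go of the sleeve again: finish while still gripping it there, the lever shut and the head level over the basin. Leave the basin and everything else on the bench where it stands.

Things in the scene. Friction and masses are not known exactly. Their poses are not given: they have to be found in the camera images.
- boom_pivot (a point): the bench lamp has a heavy fixed round base (170 mm across, 40 mm high), a 22 mm post and, at its top, a horizontal boom that swivels about the upright post axis. This point lies on the post axis at the boom's centre line, 230 mm above the bench. x points outwards along the boom, z up. The swivel knob above it reaches 36 mm higher than this point
- boom (a joint): swivel of the boom (rad), positive anticlockwise seen from above, range -1.2 to 1.2, 0 where the boom points along the base's own x. It starts swung away from the basin towards the back of the bench. Stiff by friction (about 0.25 N m) and stays where it is left
- tape_edge (a point): outer edge (the edge away from the post) of the length mark: an 8 mm wide ring of dark tape round the boom's bare 19 mm aluminium tube, 130 mm from the post axis. On the boom's centre line, axes as boom_pivot
- slide (a joint): how far (m) the sliding sleeve stands out beyond the mark along the boom: the gap between the collar's end and tape_edge; 0 with the collar's end just up to the tape, positive when pulled out too far, negative when over the tape. Range -0.04 to 0.10; it slides with about 3 N of friction and stays where left
- sleeve: the sliding sleeve on the boom, lamp head at its outer end: aluminium tube 25 mm across, 200 mm long, its inner 38 mm a black collar 33 mm across. Origin: centre of the collar's end face towards the post; x outwards along the sleeve, z up. The cam lever sits on its -y side; the tube is bare from 64 to 195 mm out. Nothing else is within 80 mm below it
- sleeve_mid (a point): point on the sleeve's centre line 120 mm out from the collar's end, in the middle of the bare tube beyond the lever; axes as sleeve
- lever (a joint): the sleeve's grey cam lever (rad): 0 shut (lying along the sleeve), up to 0.6 open, swinging level, its tip outwards from the sleeve's -y side. About 10 N at the tip moves it, against friction; it stays where it is left. It shuts by squeezing: one finger on the lever near its tip, the other on the far (+y) side of the sleeve. A grip well under 10 N leaves it open
- lever_pivot (a point): upright pivot pin of the lever, in the sleeve's frame 18 mm out from the collar's end and 21 mm to -y. In the sleeve's frame the lever's outer face lies 25 mm to -y when shut; fully open its tip stands as far as 52 mm to -y. Axes as sleeve
- lever_tip (a point): centre of the lever's rounded tip (8 mm thick, 16 mm tall), 46 mm from its pivot; x along the lever
- head_hinge (a point): tilt hinge of the lamp head, level pin at the sleeve's outer end, 219 mm out from the collar's end on the sleeve's centre line. x points along the head away from the hinge
- head_centre (a point): centre of the lamp head, a round white disc 130 mm across and 24 mm thick whose lit face is its underside; 80 mm from the hinge along the head. Its flat top is 12 mm above this point; a grey battery box (46 x 40 mm, 13 mm higher than the top) stands on the top 29 to 75 mm from the hinge, the top is bare from 80 to 140 mm
- head (a joint): tilt of the lamp head (rad): 0 level (lit face straight down), positive with its outer edge raised, range -0.3 to 1.0; it does not stop at level. Stiff by friction (about 0.3 N m) and stays where it is left; pressing down on the disc's outer part lowers it
- basin_centre (a point): loose round aluminium wash basin, 296 mm across its rim and 98 mm high; this point is on its axis 50 mm above the bench. It already stands at the right distance from the post for the sleeve's mark
- hanger_centre (a point): grey plastic clothes hanger with a wire hook lying flat, 400 mm wide, 10 mm thick; this point is at its middle. To be left alone
- cup_centre (a point): lidded plastic cup with a press button on its lid, 84 mm across, 150 mm tall; this point is at its middle. To be left alone
- brush_centre (a point): scrubbing brush with a bamboo handle, 240 mm long, 42 mm high; this point is at its middle. To be left alone
- soap_dish_centre (a point): soap dish with a bar of soap, 120 x 85 mm, 33 mm high; this point is at its middle. To be left alone
- peg_pot_centre (a point): open pot of clothes pegs, 84 mm across, 125 mm high with the pegs; this point is at its middle. To be left alone
- detergent_centre (a point): detergent bottle, 82 mm across, 194 mm tall; this point is at its middle. To be left alone
- mug_centre (a point): enamel mug, 82 mm across, 80 mm tall; this point is at its middle. To be left alone

How it is judged:
By the outcome, as a careful person would: the job done as asked, in the order asked, and still so for the second after the job is handed in, while the arm keeps its last pose, push and grip.
It also fails if it takes over 67 s, if anything falls off the work surface, if the arm or the gripper's body presses on something with over 40 N, if the wrist force passes 120 N, or if a joint passes its speed limit or range.

## Working session

There is one attempt and no reset: what is moved stays moved. The work goes in short steps, Python scripts to look and compute and a shell command to move; the robot and the scene stay as the last step left them, time stands still between calls to the robot, and variables do not carry over. Pictures are saved under pics/ and viewed, and the job is handed in when it is done.

```bash
ls; mkdir -p pics
cat > h.py <<'E'
import numpy as np, cv2
from plant import ctrl, vision, nets
from scipy.spatial.transform import Rotation as R
def snap(name,fn):
    o=ctrl.get_obs(); im,d=vision.snapshot(name)
    cv2.imwrite('pics/'+fn+'.png',im[:,:,::-1]); np.savez('pics/'+fn+'.npz',d=d,p=o['tool_pos'],o=o['orientation'])
    return im,d,o
def T(name,o=None):
    ci=vision.camera_info(name);K=np.array(ci['camera_matrix'])
    if name=='wrist':
        M=np.eye(4);M[:3,:3]=R.from_euler('xyz',o['orientation'],degrees=True).as_matrix();M[:3,3]=o['tool_pos']
        W=M@np.array(ci['tool_from_camera'])
    else: W=np.linalg.inv(np.array(ci['camera_from_world']))
    return K,W
def cloud(name,d,o=None):
    K,W=T(name,o);v,u=np.mgrid[:d.shape[0],:d.shape[1]]
    P=np.stack([(u-K[0,2])/K[0,0]*d,(v-K[1,2])/K[1,1]*d,d],-1)
    return P@W[:3,:3].T+W[:3,3]
def proj(name,p,o=None):
    K,W=T(name,o);c=np.linalg.inv(W);q=c[:3,:3]@np.array(p)+c[:3,3];q=K@q;return q[:2]/q[2]
E
python3 - <<'E'
from h import *
print(ctrl.get_obs())
for n in ['top','scene']:
    snap(n,n+'0')
    for t in ['boom_pivot','tape_edge','sleeve','sleeve_mid','lever_pivot','lever_tip','head_hinge','head_centre','basin_centre']:
        r=nets.boxes_of(t,n)
        print(n,t,[(np.round(x['location'],3).tolist(),round(x['score'],2)) for x in r[:2]])
E
```

```text
pics
{'clock': 0.0, 'joint_pos': array([-5.59128947e+01,  2.05906510e+01,  6.34034663e-01, -2.35643872e-02,
       -7.01358130e+01, -1.65075516e+01]), 'qvel': array([-0.025257  ,  0.11468711, -0.01276794,  0.04941922,  0.08548738,
       -0.03168995]), 'tau': array([ 2.39204292e-04, -5.82720137e+01,  2.93059820e+01,  6.99726328e+00,
        6.93379756e-03, -2.45358196e-04]), 'tool_pos': array([ 0.20372006, -0.64300164,  0.22562269]), 'orientation': array([-1.79994973e+02, -9.49146696e-02,  1.07571525e+02]), 'force': array([-0.06394861, -0.01423268,  0.22705633]), 'moment': array([-0.0158317 ,  0.03511417,  0.04567882]), 'opening': 0.08767797725107969}
top boom_pivot [([0.645, 0.136, 0.27], 0.83)]
top tape_edge [([0.649, 0.133, 0.264], 0.69), ([0.344, 0.457, 0.009], 0.46)]
top sleeve [([0.644, -0.008, 0.246], 0.95)]
top sleeve_mid [([0.645, -0.009, 0.244], 0.74)]
top lever_pivot [([0.646, -0.012, 0.241], 0.76)]
top lever_tip [([0.646, 0.134, 0.266], 0.62), ([0.644, -0.013, 0.244], 0.26)]
top head_hinge [([0.666, 0.182, 0.293], 0.87)]
top head_centre [([0.645, 0.135, 0.266], 0.67), ([0.667, 0.179, 0.298], 0.66)]
top basin_centre [([0.516, 0.134, 0.011], 0.62)]
scene boom_pivot [([0.656, 0.127, 0.267], 0.93), ([0.684, 0.181, 0.291], 0.36)]
scene tape_edge [([0.655, 0.129, 0.264], 0.63), ([0.681, 0.182, 0.295], 0.42)]
scene sleeve [([0.657, 0.129, 0.266], 0.51)]
scene sleeve_mid [([0.684, 0.182, 0.292], 0.65), ([0.652, -0.01, 0.243], 0.56)]
scene lever_pivot [([0.647, -0.009, 0.24], 0.87)]
scene lever_tip [([0.667, -0.065, 0.233], 0.65), ([0.357, 0.453, 0.01], 0.22)]
scene head_hinge [([0.68, 0.177, 0.293], 0.61)]
scene head_centre [([0.683, 0.179, 0.29], 0.57)]
scene basin_centre [([0.432, 0.104, 0.033], 0.74)]
```

View pics/top0.png

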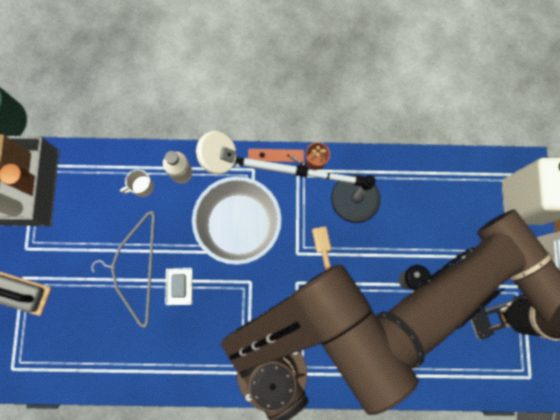

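View pics/scene0.png

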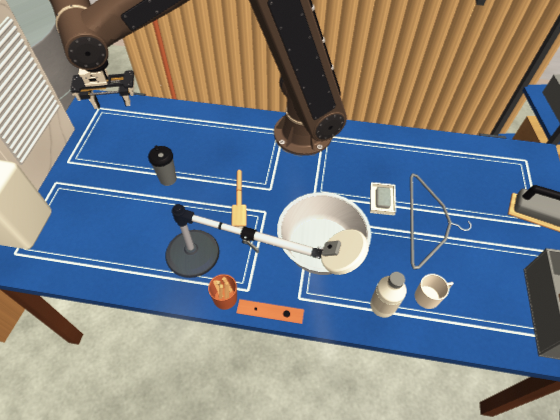

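Run:
```python
from h import *
im=cv2.imread('pics/top0.png'); d=np.load('pics/top0.npz')['d']
print(vision.camera_info('top'))
P=cloud('top',d)
np.save('pics/top0P.npy',P)
crop=im[110:270,180:400]; cv2.imwrite('pics/c1.png',cv2.resize(crop,None,fx=3.6,fy=3.6,interpolation=cv2.INTER_CUBIC)[:600])
im=cv2.imread('pics/scene0.png');crop=im[180:330,150:380]; cv2.imwrite('pics/c2.png',cv2.resize(crop,None,fx=3.4,fy=3.4,interpolation=cv2.INTER_CUBIC))
def pt(u,v): print((u,v),P[v,u].round(3))
for q in [(367,182),(364,181),(369,183),(350,178),(330,176),(302,170),(280,167),(255,163),(235,158),(227,154),(215,153),(200,150),(214,140),(214,166),(237,220)]: pt(*q)
# basin rim
m=(P[...,2]>0.085)&(P[...,2]<0.11)
v,u=np.nonzero(m); s=(abs(u-237)<55)&(abs(v-222)<55)
Q=P[v[s],u[s]][:,:2]
for i in range(5):
    A=np.c_[2*Q,np.ones(len(Q))];x=np.linalg.lstsq(A,(Q**2).sum(1),rcond=None)[0];r=np.sqrt(x[2]+x[0]**2+x[1]**2)
    e=abs(np.hypot(*(Q-x[:2]).T)-r);Q=Q[e<max(0.006,1.5*np.median(e))];print(x[:2],r,len(Q))
```

```text
{'camera_matrix': array([[489.76401732,   0.        , 274.96030558],
       [  0.        , 489.76401732, 212.72228916],
       [  0.        ,   0.        ,   1.        ]]), 'camera_from_world': array([[ 0.01727665, -0.99979937,  0.01013551, -0.01027029],
       [-0.98184905, -0.01887964, -0.18872204,  0.53108298],
       [ 0.18887553, -0.00669106, -0.98197824,  1.62767939],
       [ 0.        ,  0.        ,  0.        ,  1.        ]])}
(367, 182) [ 0.591 -0.277  0.26 ]
(364, 181) [ 0.597 -0.27   0.249]
(369, 183) [ 0.588 -0.283  0.259]
(350, 178) [ 0.607 -0.228  0.242]
(330, 176) [ 0.614 -0.167  0.238]
(302, 170) [ 0.629 -0.08   0.246]
(280, 167) [ 0.638 -0.012  0.242]
(255, 163) [0.649 0.065 0.244]
(235, 158) [0.663 0.127 0.246]
(227, 154) [0.662 0.148 0.288]
(215, 153) [0.663 0.183 0.293]
(200, 150) [0.661 0.224 0.324]
(214, 140) [0.699 0.187 0.305]
(214, 166) [0.622 0.185 0.294]
(237, 220) [0.512 0.132 0.001]
[0.50167182 0.1337476 ] 0.14076575229936378 876
[0.49988417 0.13157015] 0.14011289467549753 825
[0.49972074 0.13153267] 0.14021837971390466 819
[0.49966146 0.13154845] 0.14024655792460392 818
[0.49964922 0.13155308] 0.1402537185604867 818
```

View pics/c1.png

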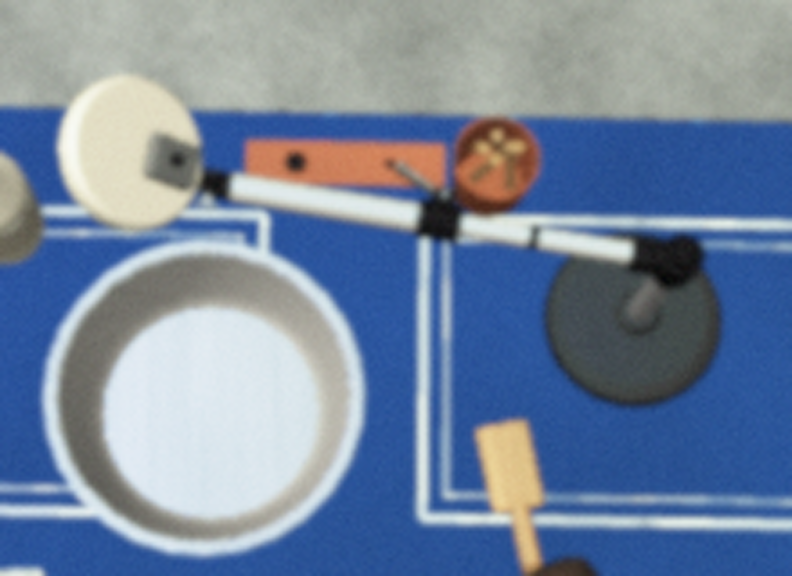

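View pics/c2.png

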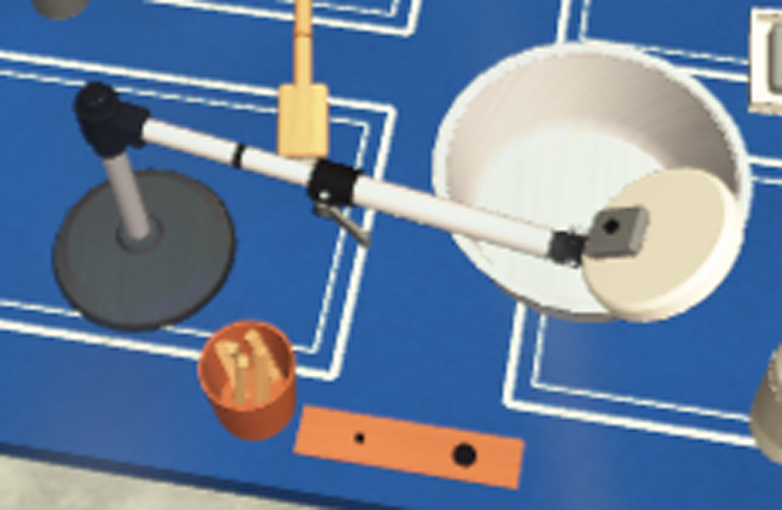

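Run:
```python
from h import *
def circ(Q,r0=None):
    for i in range(8):
        A=np.c_[2*Q,np.ones(len(Q))];x=np.linalg.lstsq(A,(Q**2).sum(1),rcond=None)[0];r=np.sqrt(x[2]+x[0]**2+x[1]**2)
        e=abs(np.hypot(*(Q-x[:2]).T)-r);k=e<max(0.004,2*np.median(e));Q=Q[k]
    return x[:2].round(4),r.round(4),len(Q)
for n in ['top','scene']:
    d=np.load(f'pics/{n}0.npz')['d'];P=cloud(n,d)
    x,y,z=P[...,0],P[...,1],P[...,2]
    # base disc top
    m=(abs(z-0.04)<0.008)&(abs(x-.585)<.1)&(abs(y+.278)<.1)
    mm=m.astype(np.uint8);mm=cv2.morphologyEx(mm,cv2.MORPH_CLOSE,np.ones((5,5)))
    c,_=cv2.findContours(mm,cv2.RETR_EXTERNAL,cv2.CHAIN_APPROX_NONE);c=max(c,key=cv2.contourArea)[:,0]
    Q=P[c[:,1],c[:,0]];print(n,'base',Q[:,2].mean().round(3),circ(Q[:,:2]))
    # basin outer
    m=(z>0.08)&(z<0.115)&(abs(x-.5)<.17)&(abs(y-.132)<.17)
    mm=cv2.morphologyEx(m.astype(np.uint8),cv2.MORPH_CLOSE,np.ones((9,9)))
    c,_=cv2.findContours(mm,cv2.RETR_EXTERNAL,cv2.CHAIN_APPROX_NONE);c=max(c,key=cv2.contourArea)[:,0]
    Q=P[c[:,1],c[:,0]];print(n,'basin',Q[:,2].mean().round(3),circ(Q[:,:2]))
    # boom tube
    m=(z>0.233)&(z<0.252)&(y>-.23)&(y<.11)&(abs(x-.63)<.05)
    Q=P[m];print(n,'tube',len(Q));
    for i in range(5):
        p=np.polyfit(Q[:,1],Q[:,0],1);e=Q[:,0]-np.polyval(p,Q[:,1]);Q=Q[abs(e)<2.5*np.std(e)]
    print(p,'x@y=-.28',np.polyval(p,-.28),np.std(e),np.degrees(np.arctan(p[0])))
    # knob
    m=(z>0.25)&(z<.28)&(abs(y+.278)<.04)&(abs(x-.59)<.04);print('knob',np.median(P[m],0).round(4),P[m].min(0).round(3),P[m].max(0).round(3))
    # head top
    m=(z>0.255)&(y>.15)&(y<.26)&(abs(x-.665)<.08);Q=P[m];
    p=np.linalg.lstsq(np.c_[Q[:,:2],np.ones(len(Q))],Q[:,2],rcond=None)[0];e=Q[:,2]-np.c_[Q[:,:2],np.ones(len(Q))]@p;k=abs(e)<.006
    Q=Q[k];p=np.linalg.lstsq(np.c_[Q[:,:2],np.ones(len(Q))],Q[:,2],rcond=None)[0];print('head plane',p,np.degrees(np.arctan(np.hypot(*p[:2]))),len(Q),Q.mean(0))
```

```text
top base 0.057 (array([ 0.5965, -0.2748]), np.float64(0.0229), 43)
top basin 0.118 (array([0.4981, 0.1293]), np.float64(0.1454), 236)
top tube 787
[0.15041611 0.64024285] x@y=-.28 0.5981263339841939 0.006804596825089817 8.55408094981983
knob [ 0.5962 -0.2822  0.2612] [ 0.581 -0.3    0.25 ] [ 0.616 -0.266  0.275]
head plane [0.12390917 0.67195857 0.08825751] 34.34430725822804 805 [0.66572268 0.18989237 0.29834646]
scene base 0.038 (array([ 0.6045, -0.2839]), np.float64(0.0186), 28)
scene basin 0.096 (array([0.5018, 0.1284]), np.float64(0.139), 239)
scene tube 952
[0.15231198 0.64832228] x@y=-.28 0.6056749225041019 0.006336258464888946 8.66027306545603
knob [ 0.6073 -0.2818  0.2613] [ 0.587 -0.301  0.25 ] [ 0.62  -0.266  0.268]
head plane [0.06958931 0.66820202 0.12611817] 33.89383354674185 1010 [0.68085636 0.18967945 0.30024269]
```

```bash
python3 -m jog '0 0 -1 0 0 -1 1;0 0 -1 0 0 -1 1;0 0 -1 0 0 -1 1;0 0 -1 0 0 -0.5 1;0 0 -1 0 0 0 1;0 0 -1 0 0 0 1;0 0 -1 0 0 0 1;0 0 -1 0 0 0 1'
cat >> h.py <<'E'
def need(p,yaw,roll=180):
    """tool-frame delta (units) to a down pose; uses measured pose; translation in the current tool axes"""
    o=ctrl.get_obs();Rm=R.from_euler('xyz',o['orientation'],degrees=True)
    Rt=R.from_euler('xyz',[roll,0,yaw],degrees=True)
    dp=np.array(p)-o['tool_pos']
    print('now',o['tool_pos'].round(4),o['orientation'].round(2),'t',o['clock'],'F',o['force'].round(2),'open',round(o['opening'],4))
    print('turn(units)',((Rm.inv()*Rt).as_rotvec()*10).round(2),'shift cur axes',(Rm.inv().apply(dp)/.04).round(2),'shift target axes',(Rt.inv().apply(dp)/.04).round(2))
E
python3 -c "
from h import *
need([0.633,-0.08,0.35],171.4)
print(vision.camera_info('wrist'))"
```

```text
clock: 2.0
tool_pos: [0.2038, -0.6435, 0.3666]
orientation: [-180.0, 0.0, 153.6]
force: [-0.5, 0.3, 0.2]
opening: 0.0875
now [ 0.2038 -0.6435  0.3666] [-180.     0.   153.6] t 2.0 F [-0.53  0.32  0.19] open 0.0875
turn(units) [-0.    0.   -3.11] shift cur axes [-3.35 17.39  0.41] shift target axes [-8.5  15.53  0.41]
{'camera_matrix': array([[351.64733405,   0.        , 277.53983335],
       [  0.        , 351.64733405, 214.59763402],
       [  0.        ,   0.        ,   1.        ]]), 'tool_from_camera': array([[ 9.99999604e-01, -1.56650997e-04, -8.75973473e-04,
        -2.71574423e-04],
       [ 4.12144566e-04,  9.53970738e-01,  2.99899419e-01,
        -8.17117012e-02],
       [ 7.88673517e-04, -2.99899661e-01,  9.53970425e-01,
        -1.57752928e-01],
       [ 0.00000000e+00,  0.00000000e+00,  0.00000000e+00,
         1.00000000e+00]])}
```

```bash
python3 -m jog '0 0 -1 0 0 0 1;0 0 -1 0 0 0 1;0 0 -1 0 0 0 1;0 0 -0.1 -0.55 1 0 1;0 0 0 -0.55 1 0 1;0 0 0 -0.55 1 0 1;0 0 0 -0.55 1 0 1;0 0 0 -0.55 1 0 1'; python3 -m jog '0 0 0 -0.55 1 0 1;0 0 0 -0.55 1 0 1;0 0 0 -0.55 1 0 1;0 0 0 -0.55 1 0 1;0 0 0 -0.55 1 0 1;0 0 0 -0.55 1 0 1;0 0 0 -0.55 1 0 1;0 0 0 -0.55 1 0 1'
python3 - <<'E'
from h import *
im,d,o=snap('wrist','w1')
need([0.633,-0.08,0.35],171.4)
for t in ['boom_pivot','tape_edge','sleeve','sleeve_mid','lever_pivot','lever_tip','head_hinge','head_centre']:
    r=nets.boxes_of(t,'wrist')
    print(t,[(np.round(x['location'],3).tolist(),round(x['score'],2)) for x in r[:2]])
E
```

```text
clock: 3.0
tool_pos: [0.3443, -0.4617, 0.3667]
orientation: [-180.0, 0.0, 171.2]
force: [0.6, 0.0, 0.9]
opening: 0.0872
clock: 4.0
tool_pos: [0.5673, -0.1724, 0.3668]
orientation: [180.0, 0.0, 171.2]
force: [0.7, 0.4, 0.1]
opening: 0.0877
now [ 0.57   -0.1691  0.3658] [1.7995e+02 1.0000e-02 1.7128e+02] t 4.05 F [3.2  1.18 0.04] open 0.0878
turn(units) [ 0.01  0.   -0.02] shift cur axes [-1.22  2.44  0.4 ] shift target axes [-1.22  2.44  0.4 ]
boom_pivot [([0.615, -0.214, 0.243], 0.93)]
tape_edge [([0.615, -0.212, 0.242], 0.97)]
sleeve [([0.635, -0.044, 0.241], 0.72), ([0.739, -0.149, 0.068], 0.67)]
sleeve_mid [([0.632, -0.04, 0.242], 0.96)]
lever_pivot [([0.638, -0.039, 0.238], 0.61)]
lever_tip [([0.676, -0.055, 0.233], 0.63)]
head_hinge [([0.679, -0.048, 0.236], 0.54)]
head_centre []
```

View pics/w1.png

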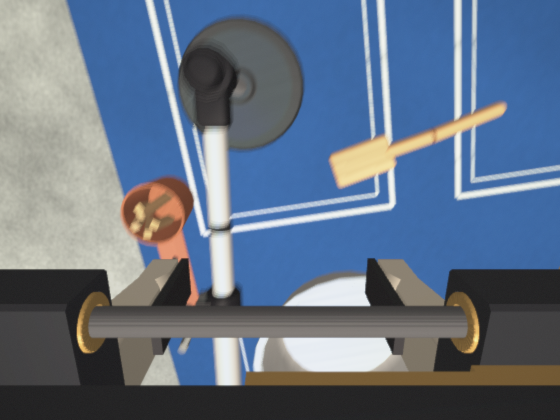

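Run:
```python
from h import *
z=np.load('pics/w1.npz');o={'tool_pos':z['p'],'orientation':z['o']};P=cloud('wrist',z['d'],o);im=cv2.imread('pics/w1.png')
print(vision.camera_info('wrist')['camera_matrix'][0,0])
for u,v in [(205,68),(218,140),(218,200),(220,215),(221,224),(221,232),(222,260),(222,292),(222,298),(225,270),(225,360)]:
    print((u,v),P[v,u].round(3),im[v,u])
X=P.reshape(-1,3)
m=(X[:,2]>.232)&(X[:,2]<.25)&(abs(X[:,0]-.62)<.05)&(X[:,1]>-.23)&(X[:,1]<0)
Q=X[m]
for i in range(5):
    p=np.polyfit(Q[:,1],Q[:,0],1);e=Q[:,0]-np.polyval(p,Q[:,1]);Q=Q[abs(e)<2.5*np.std(e)]
print(p,np.degrees(np.arctan(p[0])),len(Q),Q[:,1].min(),Q[:,1].max())
k=X[(X[:,2]>.256)&(X[:,2]<.275)&(X[:,1]<-.25)];print('knob',np.median(k,0),k.min(0),k.max(0))
col=im[200:240,219:224].mean((1,2));print(col.round())
col=im[270:310,212:216].mean((1,2));print(col.round())
```

```text
351.64733404806867
(205, 68) [ 0.6   -0.284  0.267] [56 56 57]
(218, 140) [ 0.606 -0.234  0.239] [228 234 234]
(218, 200) [ 0.616 -0.185  0.24 ] [241 239 235]
(220, 215) [ 0.617 -0.172  0.24 ] [239 239 235]
(221, 224) [ 0.618 -0.164  0.239] [193 201 198]
(221, 232) [ 0.62  -0.157  0.239] [165 157 150]
(222, 260) [ 0.624 -0.13   0.238] [241 239 235]
(222, 292) [ 0.63 -0.1   0.24] [236 230 224]
(222, 298) [ 0.63  -0.097  0.247] [93 89 87]
(225, 270) [ 0.624 -0.12   0.238] [230 234 234]
(225, 360) [ 0.642 -0.027  0.242] [242 238 234]
[0.14907658 0.64277583] 8.479014886898106 4635 -0.22999352902108175 -0.00023247132465342712
knob [ 0.59940528 -0.28615521  0.26504408] [ 0.587017   -0.30023247  0.25609962] [ 0.61436981 -0.27303723  0.26796654]
[232. 233. 233. 233. 233. 233. 233. 233. 234. 234. 234. 234. 234. 235.
 235. 235. 235. 235. 235. 235. 235. 232. 222. 218. 196. 185. 158. 141.
 106.  67.  75. 141. 155. 183. 198. 213. 223. 229. 236. 237.]
[208. 207. 206. 204. 203. 202. 199. 198. 197. 195. 193. 192. 190. 186.
 182. 178. 174. 172. 169. 166. 162. 158. 150. 144. 133. 116.  97.  61.
  41.  38.  40.  41.  44.  45.  46.  49.  58.  62.  63.  64.]
```

```bash
python3 -c "
from h import *
need([0.645,0.018,0.30],171.5)"
```

```text
now [ 0.5661 -0.1746  0.3669] [1.8000e+02 3.0000e-02 1.7111e+02] t 4.45 F [ 0.12 -0.8   0.94] open 0.0874
turn(units) [ 0.    0.01 -0.07] shift cur axes [-1.2   5.06  1.67] shift target axes [-1.24  5.05  1.67]
```

```bash
python3 -m jog '0 0 -0.07 -0.25 1 0.3 1;0 0 0 -0.25 1 0.3 1;0 0 0 -0.25 1 0.3 1;0 0 0 -0.25 1 0.3 1;0 0 0 -0.24 1 0.3 1;0 0 0 0 0 0.17 1;0 0 0 0 0 0 1;0 0 0 0 0 0 1';python3 - <<'E'
from h import *
im,d,o=snap('wrist','w2')
need([0.645,0.018,0.211],171.5)
P=cloud('wrist',d,o)
X=P.reshape(-1,3)
m=(X[:,2]>.232)&(X[:,2]<.25)&(abs(X[:,0]-.63)<.05)&(X[:,1]>-.23)&(X[:,1]<0.02)
Q=X[m]
for i in range(5):
    p=np.polyfit(Q[:,1],Q[:,0],1);e=Q[:,0]-np.polyval(p,Q[:,1]);Q=Q[abs(e)<2.5*np.std(e)]
print(p,np.degrees(np.arctan(p[0])),len(Q),Q[:,1].min(),Q[:,1].max())
E
```

```text
clock: 5.45
tool_pos: [0.6451, 0.0155, 0.3006]
orientation: [180.0, 0.1, 171.5]
force: [0.6, -0.1, -0.4]
opening: 0.0875
now [0.6452 0.0156 0.3007] [1.7998e+02 7.0000e-02 1.7150e+02] t 5.5 F [ 0.63 -0.39 -1.22] open 0.0875
turn(units) [0.   0.01 0.  ] shift cur axes [0.02 0.06 2.24] shift target axes [0.01 0.06 2.24]
[0.12681168 0.64379842] 7.227198071579443 10386 -0.1220116295967048 0.01998015626743438
```

View pics/w2.png

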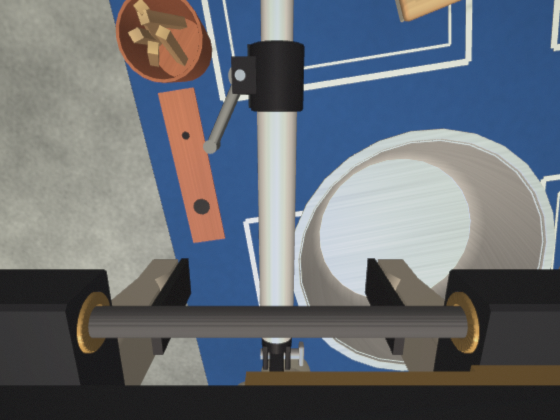

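```bash
python3 -m jog '0 0 0 0 0 0.75 1;0 0 0 0 0 0.75 1;0 0 0 0 0 0.74 1;0 0 0 0 0 0 0;0 0 0 0 0 0 -0.2;0 0 0 0 0 0 -1;0 0 0 0 0 0 -1;0 0 0 0 0 0 -1'; python3 -m jog '0 0 0 0 0 0 -1;0 0 0 0 0 0 -1'
```

```text
clock: 6.5
tool_pos: [0.6454, 0.0167, 0.2107]
orientation: [180.0, 0.0, 171.6]
force: [-0.2, -0.2, -0.9]
opening: 0.0436
clock: 6.75
tool_pos: [0.6453, 0.0167, 0.2102]
orientation: [180.0, 0.0, 171.6]
force: [-0.2, -0.4, 1.1]
opening: 0.0243
```

```bash
python3 -m jog '0 0 -0.55 0.42 -0.012 0 -1;0 0 -0.55 0.42 -0.012 0 -1;0 0 -0.55 0.42 -0.012 0 -1;0 0 -0.55 0.42 -0.012 0 -1;0 0 -0.55 0.42 -0.012 0 -1;0 0 -0.55 0.42 -0.012 0 -1;0 0 -0.55 0.42 -0.012 0 -1;0 0 0 0 0 0 -1'
python3 - <<'E'
from h import *
def circ(Q):
    for i in range(8):
        A=np.c_[2*Q,np.ones(len(Q))];x=np.linalg.lstsq(A,(Q**2).sum(1),rcond=None)[0];r=np.sqrt(x[2]+x[0]**2+x[1]**2)
        e=abs(np.hypot(*(Q-x[:2]).T)-r);k=e<max(0.003,2*np.median(e));Q=Q[k]
    return x[:2].round(4),r.round(4),len(Q)
for n in ['top','scene']:
    im,d,o=snap(n,n+'1');P=cloud(n,d);np.save(f'pics/{n}1P.npy',P)
im,d,o=snap('wrist','w3');print(o['tool_pos'].round(4),o['orientation'].round(2),o['force'].round(2),o['opening'])
E
```

```text
clock: 7.75
tool_pos: [0.5273, 0.0112, 0.2103]
orientation: [180.0, -0.0, -166.4]
force: [-1.5, 1.1, -1.7]
opening: 0.0243
[0.5285 0.0114 0.2102] [ 179.99    0.   -166.42] [-1.29  1.63 -0.45] 0.023886902965804126
```

View pics/top1.png

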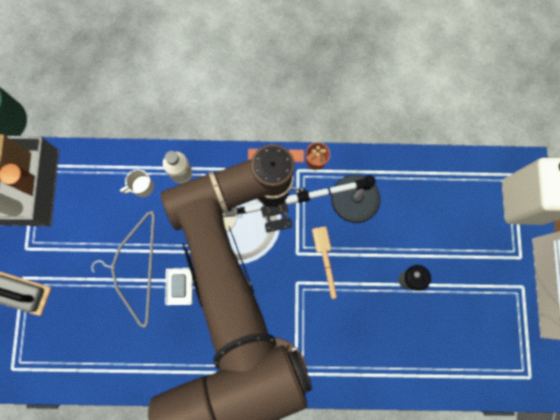

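View pics/scene1.png

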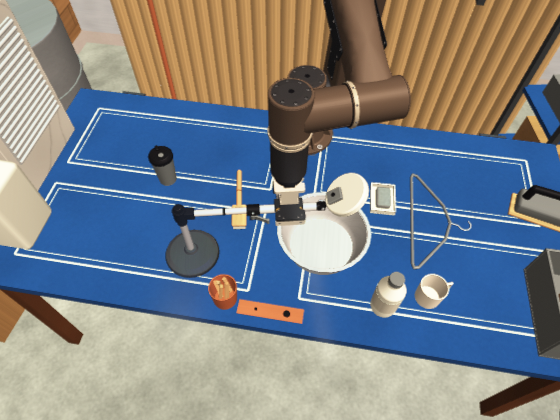

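View pics/w3.png

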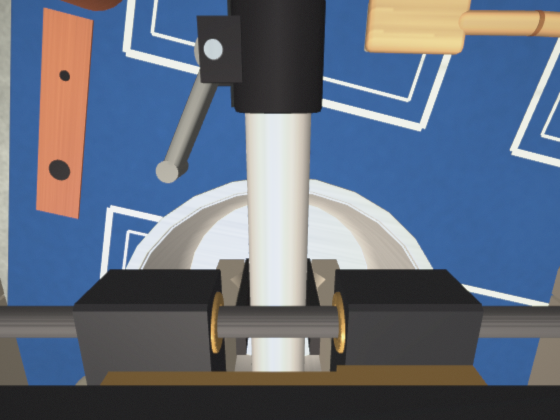

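Run:
```python
from h import *
z=np.load('pics/w3.npz');o={'tool_pos':z['p'],'orientation':z['o']};P=cloud('wrist',z['d'],o)
from scipy.optimize import least_squares
Z=P[...,2];u=np.arange(560)
# outer edge pixels: for each row, transition floor->basin
top=(Z>0.085)&(Z<0.105)
pts=[]
for v in range(175,268,3):
    us=np.nonzero(top[v,100:470])[0]+100
    if len(us)>3: pts+= [(us.min(),v),(us.max(),v)]
K,W=T('wrist',o)
def onz(p,zz):
    r=W[:3,:3]@np.linalg.solve(K,[p[0],p[1],1.]);return (W[:3,3]+r*(zz-W[2,3])/r[2])[:2]
Q=np.array([onz(p,.098) for p in pts]);print(len(Q))
f=lambda x:np.hypot(Q[:,0]-x[0],Q[:,1]-x[1])-.148
s=least_squares(f,[.5,.13],loss='soft_l1',f_scale=.002);print(s.x,np.median(abs(f(s.x))))
f2=lambda x:np.hypot(Q[:,0]-x[0],Q[:,1]-x[1])-x[2]
s2=least_squares(f2,[.5,.13,.148],loss='soft_l1',f_scale=.002);print(s2.x)
# tube direction in wrist frame
X=P.reshape(-1,3);m=(X[:,2]>.236)&(X[:,2]<.25)&(X[:,1]<.0)&(abs(X[:,0]-.53)<.05);Q=X[m]
p=np.polyfit(Q[:,1],Q[:,0],1);print(p,np.degrees(np.arctan(p[0])))
print('axis x at basin y',np.polyval(p,s.x[1]))
a=np.radians(180-166.42);print(np.degrees(a), .5285-np.tan(a)*(s.x[1]-.0114), 'pivot x', .5285+np.tan(a)*(.0114+.285))
```

```text
58
[0.49980604 0.12843447] 0.0005418667120653253
[0.50075736 0.12447727 0.14488332]
[-0.30379636  0.5311231 ] -16.89859053036621
axis x at basin y 0.49210517417292854
13.580000000000013 0.5002296222396717 pivot x 0.6000971972726392
```

```bash
python3 - <<'E'
from h import *
z=np.load('pics/w3.npz');o={'tool_pos':z['p'],'orientation':z['o']};K,W=T('wrist',o)
def onz(p,zz):
    r=W[:3,:3]@np.linalg.solve(K,[p[0],p[1],1.]);return (W[:3,3]+r*(zz-W[2,3])/r[2])
im=cv2.imread('pics/w3.png');print(im[100:118,277].mean(1))
q=onz((277,111),.2465);print(q, np.hypot(q[0]-.6,q[1]+.285)-.13-.038)
E
python3 -m jog '0 0 0 0 0 0 0.2;0 0 0 0 0 0 1;0 0 0 0 0 0 1;0 0 0 0 0 0 1;0 0 0 0 0 -0.9 1;0 0 0 0 0 -0.9 0;0 0 0 0 0 -0.9 -1;0 0 0 0 0 -0.9 -1'
python3 -c "
from h import *
snap('scene','s2')
need([.600-.2348*.514,-.285+.972*.514,.355],-166.42)"
```

```text
[ 52.          54.33333333  52.33333333  54.33333333  52.66666667
  52.66666667  52.33333333  52.33333333  51.66666667  53.33333333
  53.33333333  51.33333333  48.66666667 114.         224.
 233.         233.66666667 233.66666667]
[ 0.54756589 -0.06600682  0.2465    ] 0.05718292178065041
clock: 8.9
tool_pos: [0.5283, 0.0112, 0.3555]
orientation: [-180.0, 0.0, -166.4]
force: [-0.3, 0.7, 0.1]
opening: 0.0493
now [0.53   0.0109 0.3607] [-179.92    0.4  -166.35] t 8.95 F [ 2.18 -0.04  7.45] open 0.0456
turn(units) [-0.01  0.07  0.01] shift cur axes [0.03 5.25 0.14] shift target axes [0.04 5.25 0.14]
```

View pics/s2.png

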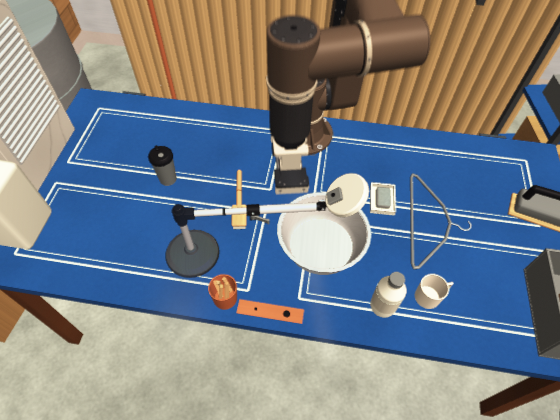

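```bash
python3 -m jog '0 0 0 0 0.87 0 -1;0 0 0 0 0.87 0 -1;0 0 0 0 0.87 0 -1;0 0 0 0 0.87 0 -1;0 0 0 0 0.87 0 -1;0 0 0 0 0.87 0 -1;0 0 0 0 0 0 -1;0 0 0 0 0 0.4 -1'
python3 -c "
from h import *
snap('scene','s3');snap('wrist','w4')
need([.600-.2348*.514,-.285+.972*.514,.242],-166.42)"
```

```text
clock: 9.95
tool_pos: [0.4796, 0.2144, 0.3384]
orientation: [180.0, 0.1, -166.3]
force: [0.2, -0.1, -0.0]
opening: 0.0005
now [0.4783 0.2131 0.3357] [-179.95   -0.19 -166.41] t 10.05 F [-0.18 -0.6  -1.01] open 0.0005
turn(units) [-0.01 -0.03  0.  ] shift cur axes [-0.04  0.03  2.34] shift target axes [-0.03  0.03  2.34]
```

View pics/s3.png

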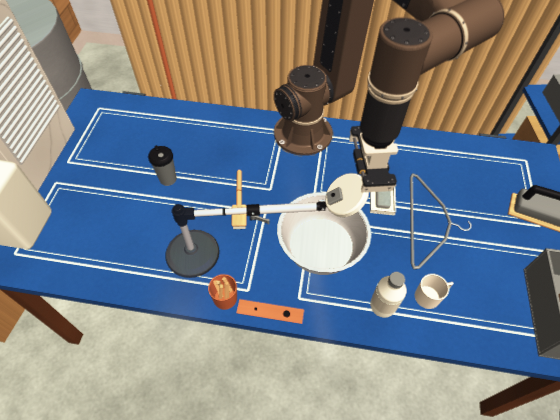

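View pics/w4.png

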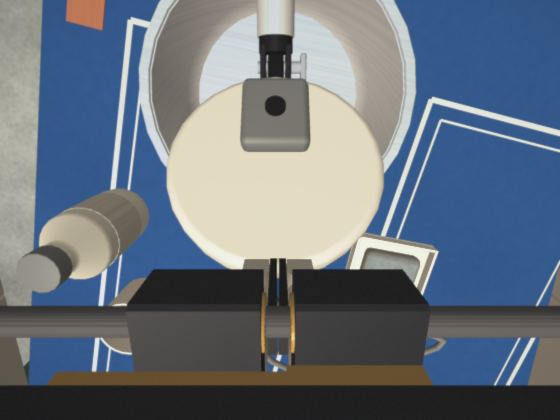

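```bash
python3 -m jog '0 0 0 0 -0.2 0.1 -1;0 0 0 0 0 0.35 -1;0 0 0 0 0 0.35 -1;0 0 0 0 0 0.35 -1;0 0 0 0 0 0.35 -1;0 0 0 0 0 0.3 -1;0 0 0 0 0 0.3 -1;0 0 0 0 0 0 -1'
python3 -c "
from h import *
snap('scene','s4')
need([.600-.2348*.514,-.285+.972*.514,.242],-166.42)"
```

```text
clock: 11.05
tool_pos: [0.4805, 0.206, 0.2529]
orientation: [-179.9, -0.1, -166.4]
force: [-0.6, 0.1, 0.6]
opening: 0.0004
now [0.4807 0.2061 0.2536] [-1.7995e+02 -8.0000e-02 -1.6636e+02] t 11.1 F [ 0.08 -0.14  0.26] open 0.0006
turn(units) [-0.01 -0.01  0.01] shift cur axes [-0.02  0.22  0.29] shift target axes [-0.02  0.22  0.29]
```

View pics/s4.png

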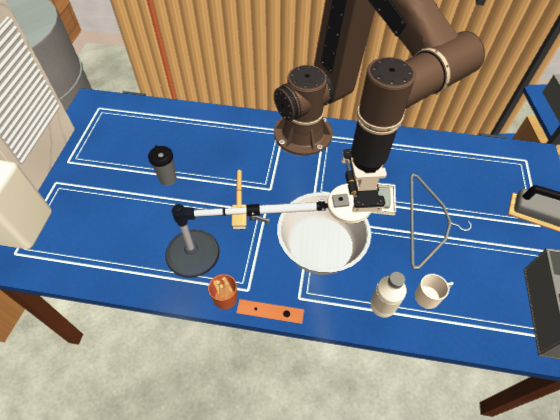

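```bash
cat >> h.py <<'E'
def headplane(n,d,o=None,cen=(.6-.2348*.489,-.285+.972*.489),hinge=None,e=(-.2348,.972)):
    P=cloud(n,d,o).reshape(-1,3);c=np.array(cen)
    m=(np.hypot(P[:,0]-c[0],P[:,1]-c[1])<.06)&(P[:,2]>.19)&(P[:,2]<.34)
    Q=P[m];best=None;rng=np.random.default_rng(0)
    for i in range(400):
        a=Q[rng.choice(len(Q),3,replace=False)];nn=np.cross(a[1]-a[0],a[2]-a[0])
        l=np.linalg.norm(nn)
        if l<2e-4: continue
        nn/=l
        if abs(nn[2])<.7: continue
        k=abs((Q-a[0])@nn)<.003
        if best is None or k.sum()>best.sum(): best=k
    S=Q[best];p=np.linalg.lstsq(np.c_[S[:,:2]-c,np.ones(len(S))],S[:,2],rcond=None)[0]
    e=np.array(e);f=np.array([e[1],-e[0]])
    print(n,'n',len(S),'z at centre',p[2].round(4),'slope along boom deg',np.degrees(np.arctan(p[:2]@e)).round(2),'across',np.degrees(np.arctan(p[:2]@f)).round(2),S.mean(0).round(3))
E
python3 - <<'E'
from h import *
headplane('scene',np.load('pics/s4.npz')['d']);headplane('scene',np.load('pics/s3.npz')['d'])
z=np.load('pics/w4.npz');headplane('wrist',z['d'],{'tool_pos':z['p'],'orientation':z['o']})
E
```

```text
scene n 356 z at centre 0.2499 slope along boom deg 4.42 across 0.05 [0.497 0.176 0.249]
scene n 677 z at centre 0.3078 slope along boom deg 37.29 across -0.03 [0.491 0.18  0.299]
wrist n 22721 z at centre 0.3074 slope along boom deg 37.01 across 0.05 [0.488 0.181 0.3  ]
```

```bash
python3 -m jog '0 0 0 0 0 0.1 -1;0 0 0 0 0 0.1 -1;0 0 0 0 0 0 -1;0 0 0 0 0 0 -1'
python3 -c "
from h import *
im,d,o=snap('scene','s5');headplane('scene',d)
need([.600-.2348*.514,-.285+.972*.514,.242],-166.42)"
```

```text
clock: 11.6
tool_pos: [0.4809, 0.2062, 0.2461]
orientation: [-180.0, -0.0, -166.4]
force: [-0.1, -0.0, 0.3]
opening: 0.0005
scene n 340 z at centre 0.2449 slope along boom deg 1.01 across -0.37 [0.499 0.173 0.244]
now [0.4809 0.2062 0.2461] [-1.7999e+02 -2.0000e-02 -1.6636e+02] t 11.65 F [-0.07  0.16 -0.38] open 0.0004
turn(units) [-0.   -0.    0.01] shift cur axes [-0.01  0.21  0.1 ] shift target axes [-0.01  0.21  0.1 ]
```

```bash
python3 -m jog '0 0 0 0 0 -0.3 -1;0 0 0 0 -0.3 -0.8 -1;0 0 0 0 -0.3 -0.8 -1;0 0 0 0 0 0 -1;0 0 0 0 0 0 -1'
python3 -c "
from h import *
im,d,o=snap('scene','s6');headplane('scene',d)
im,d,o=snap('wrist','w6');headplane('wrist',d,o)
need([.600-.2348*.514,-.285+.972*.514,.242],-166.42)"
```

```text
clock: 12.28
tool_pos: [0.4865, 0.183, 0.3224]
orientation: [180.0, 0.0, -166.4]
force: [0.2, -1.0, 0.3]
opening: 0.0005
scene n 621 z at centre 0.2455 slope along boom deg 1.6 across 0.07 [0.497 0.195 0.246]
wrist n 12066 z at centre 0.2445 slope along boom deg 2.01 across 0.04 [0.488 0.18  0.244]
now [0.4863 0.183  0.3216] [-1.7998e+02 -6.0000e-02 -1.6636e+02] t 12.375 F [ 0.14 -0.42 -0.36] open 0.0003
turn(units) [-0.   -0.01  0.01] shift cur axes [-0.02  0.81  1.99] shift target axes [-0.02  0.81  1.99]
```

View pics/w6.png

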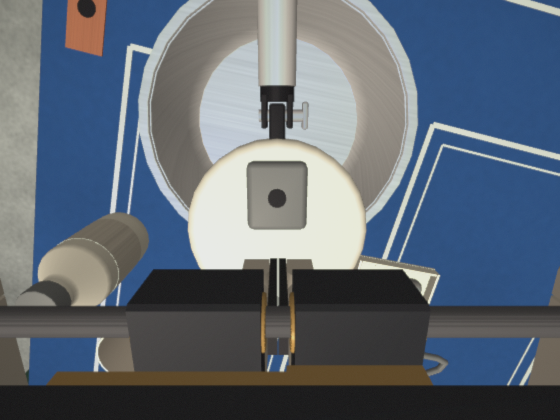

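```bash
python3 -m jog '0 0 0 0 0.3 0.6 -1;0 0 0 0 0.3 0.6 -1;0 0 0 0 0 0.4 -1;0 0 0 0 0 0.2 -1;0 0 0 0 0 0.1 -1;0 0 0 0 0 0.085 -1;0 0 0 0 0 0 -1;0 0 0 0 0 0 -1'
python3 -m jog '0 0 0 0 0 -0.3 -1;0 0 0 0 -0.3 -0.8 -1;0 0 0 0 -0.3 -0.8 -1;0 0 0 0 0 0 -1;0 0 0 0 0 0 -1'
python3 -c "
from h import *
im,d,o=snap('scene','s7');headplane('scene',d)
im,d,o=snap('wrist','w7');headplane('wrist',d,o)
need([.5285,.0114,.34],-166.42)"
```

```text
clock: 13.38
tool_pos: [0.4812, 0.2063, 0.2431]
orientation: [180.0, 0.0, -166.4]
force: [0.5, 0.0, 0.6]
opening: 0.0003
clock: 14.0
tool_pos: [0.4866, 0.183, 0.319]
orientation: [180.0, 0.0, -166.4]
force: [-0.5, -0.4, -0.2]
opening: 0.0004
scene n 589 z at centre 0.2433 slope along boom deg 0.97 across -0.11 [0.497 0.196 0.243]
wrist n 12019 z at centre 0.2423 slope along boom deg 0.49 across 0.03 [0.488 0.18  0.242]
now [0.4863 0.183  0.3182] [-1.7998e+02 -6.0000e-02 -1.6636e+02] t 14.1 F [ 0.05 -0.25 -0.36] open 0.0005
turn(units) [-0.   -0.01  0.01] shift cur axes [-0.01 -4.42 -0.54] shift target axes [-0.02 -4.42 -0.55]
```

```bash
python3 -m jog '0 0 0 0 0.3 0.6 -1;0 0 0 0 0.3 0.6 -1;0 0 0 0 0 0.4 -1;0 0 0 0 0 0.2 -1;0 0 0 0 0 0.1 -1;0 0 0 0 0 0.025 -1;0 0 0 0 0 0 -1;0 0 0 0 0 0 -1'
python3 -m jog '0 0 0 0 0 -0.3 -1;0 0 0 0 -0.3 -0.8 -1;0 0 0 0 -0.3 -0.8 -1;0 0 0 0 0 0 -1;0 0 0 0 0 0 -1'
python3 -c "
from h import *
im,d,o=snap('scene','s8');headplane('scene',d)
im,d,o=snap('wrist','w8');headplane('wrist',d,o)
need([.5285,.0114,.34],-166.42)"
```

```text
clock: 15.1
tool_pos: [0.4813, 0.2064, 0.2423]
orientation: [180.0, 0.1, -166.4]
force: [0.0, 0.1, 0.5]
opening: 0.0005
clock: 15.72
tool_pos: [0.4865, 0.1831, 0.318]
orientation: [180.0, 0.0, -166.4]
force: [0.3, 0.0, -0.7]
opening: 0.0003
scene n 611 z at centre 0.2426 slope along boom deg 0.21 across 0.32 [0.498 0.194 0.243]
wrist n 12035 z at centre 0.2417 slope along boom deg 0.01 across 0.04 [0.488 0.179 0.242]
now [0.4863 0.183  0.3172] [-1.7998e+02 -7.0000e-02 -1.6636e+02] t 15.825 F [-1.11  0.2  -0.25] open 0.0003
turn(units) [-0.   -0.01  0.01] shift cur axes [-0.01 -4.42 -0.57] shift target axes [-0.02 -4.42 -0.57]
```

```bash
python3 -m jog '0 0 0 0 -0.3 -0.5 -1;0 0 0 0 -0.8 0 0;0 0 0 0 -0.9 0 1;0 0 0 0 -0.9 0 1;0 0 0 0 -0.9 0 1;0 0 0 -0.02 -0.62 0 1;0 0 0 0 0 0 1;0 0 0 0 0 0 1'
python3 -c "
from h import *
im,d,o=snap('wrist','w9')
need([.5285,.0114,.2105],-166.42)"
```

```text
clock: 16.82
tool_pos: [0.529, 0.0118, 0.3372]
orientation: [180.0, -0.1, -166.4]
force: [0.1, 0.0, 0.6]
opening: 0.0647
now [0.529  0.012  0.3374] [ 1.8000e+02 -4.0000e-02 -1.6634e+02] t 16.875 F [ 0.7  -0.41  0.6 ] open 0.0693
turn(units) [ 0.   -0.01  0.01] shift cur axes [ 0.01 -0.01  3.17] shift target axes [ 0.02 -0.01  3.17]
```

View pics/w9.png

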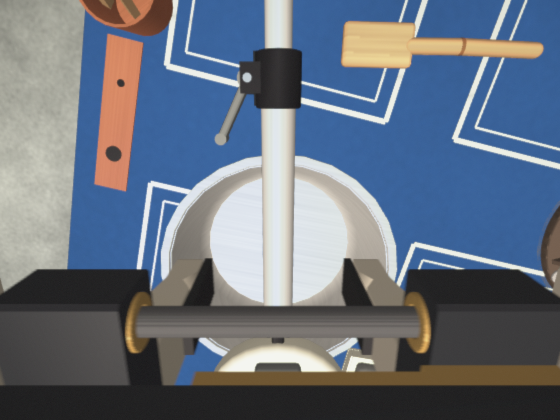

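Run:
```python
from h import *
im=cv2.imread('pics/w1.png')[190:320,180:270];cv2.imwrite('pics/z1.png',cv2.resize(im,None,fx=4.5,fy=4.5,interpolation=cv2.INTER_NEAREST))
im=cv2.imread('pics/w1.png').mean(2)
for u in (214,218,222,226): print(u,im[220:240,u].round())
for u in (214,218,222,226): print(u,im[288:302,u].round())
```

```text
214 [234. 227. 222. 220. 200. 192. 167. 149. 124.  81. 110. 134. 145. 175.
 184. 200. 214. 219. 231. 232.]
218 [239. 238. 230. 226. 210. 200. 173. 156. 145.  85.  76. 138. 151. 176.
 195. 208. 223. 228. 238. 239.]
222 [233. 229. 219. 215. 192. 182. 153. 138.  99.  64.  73. 140. 155. 188.
 198. 213. 222. 228. 235. 236.]
226 [209. 194. 182. 162. 147. 127. 108.  79.  55.  55.  92. 133. 153. 174.
 187. 201. 210. 217. 219. 220.]
214 [192. 185. 179. 174. 167. 163. 147. 134. 123.  69.  41.  37.  40.  42.]
218 [235. 235. 233. 225. 220. 211. 195. 186. 156. 141.  84.  51.  51.  54.]
222 [239. 239. 239. 238. 230. 225. 208. 196. 163. 146.  90.  61.  61.  66.]
226 [232. 233. 233. 231. 219. 212. 186. 166. 138.  95.  59.  51.  53.  56.]
```

View pics/z1.png

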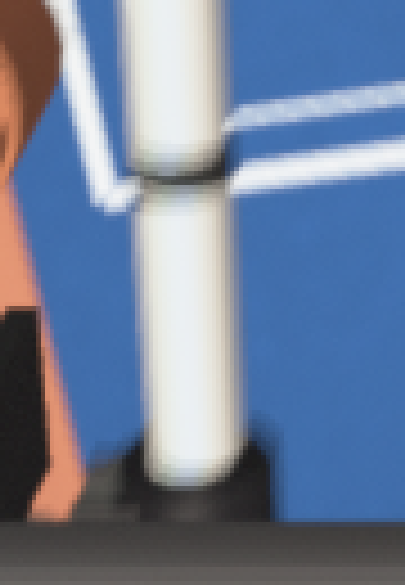

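```bash
python3 -m jog '0 0 0 0 -0.8 -0.3 1;0 0 0 0 -0.8 -0.3 1;0 0 0 0 -0.4 0 1;0 0 0 0 0 0 1;0 0 0 0 0 0 1'
cat >> h.py <<'E'
PIV=np.array([.600,-.285]);E_=np.array([-.2348,.972])
def onz(W,K,p,zz):
    r=W[:3,:3]@np.linalg.solve(K,[p[0],p[1],1.]);return (W[:3,3]+r*(zz-W[2,3])/r[2])
E
python3 -c "
from h import *
im,d,o=snap('wrist','w10');K,W=T('wrist',o)
need([.5285,.0114,.2105],-166.42)
g=im.mean(2)
for u in (272,276,280):
  print(u,[(v,int(g[v,u])) for v in range(30,300) if abs(g[v+1,u]-g[v-1,u])>35])
for v in range(60,300,20): print(v,onz(W,K,(276,v),.2395))
c=cv2.imread('pics/w10.png')[0:300,200:350];cv2.imwrite('pics/z2.png',cv2.resize(c,None,fx=2,fy=2))
"
```

```text
clock: 17.5
tool_pos: [0.5478, -0.0656, 0.3612]
orientation: [180.0, -0.0, -166.3]
force: [-0.4, -0.1, -0.3]
opening: 0.0877
now [ 0.5478 -0.0655  0.3613] [ 1.7998e+02 -3.0000e-02 -1.6632e+02] t 17.55 F [-0.29 -0.08  0.81] open 0.0876
turn(units) [ 0.   -0.01  0.02] shift cur axes [0.01 1.98 3.77] shift target axes [0.02 1.98 3.77]
272 [(70, 220), (71, 135), (72, 68), (81, 58), (82, 115), (83, 215), (161, 221), (162, 149), (163, 68), (208, 58), (209, 116), (210, 218)]
276 [(70, 224), (71, 124), (72, 59), (81, 59), (82, 120), (83, 220), (162, 198), (163, 98), (164, 43), (208, 56), (209, 101), (210, 223)]
280 [(70, 224), (71, 124), (72, 60), (81, 58), (82, 119), (83, 220), (161, 227), (162, 189), (163, 93), (164, 43), (208, 52), (209, 97), (210, 220)]
60 [ 0.57562196 -0.1747794   0.2395    ]
80 [ 0.57241109 -0.16146609  0.2395    ]
100 [ 0.56909609 -0.14772103  0.2395    ]
120 [ 0.56567181 -0.13352287  0.2395    ]
140 [ 0.56213277 -0.11884883  0.2395    ]
160 [ 0.55847308 -0.10367457  0.2395    ]
180 [ 0.55468648 -0.08797409  0.2395    ]
200 [ 0.55076624 -0.07171951  0.2395    ]
220 [ 0.54670517 -0.05488099  0.2395    ]
240 [ 0.54249554 -0.03742648  0.2395    ]
260 [ 0.53812904 -0.01932155  0.2395    ]
280 [ 5.33596734e-01 -5.29142997e-04  2.39500000e-01]
```

View pics/z2.png

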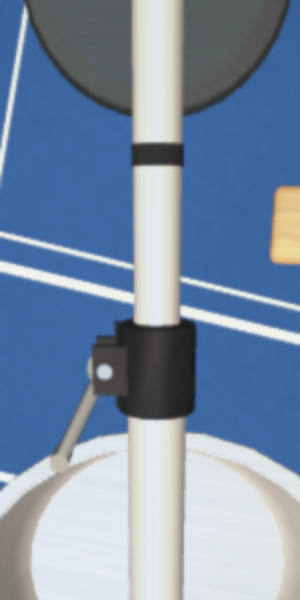

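```bash
python3 -c "
from h import *
z=np.load('pics/w10.npz');o={'tool_pos':z['p'],'orientation':z['o']};K,W=T('wrist',o)
f=lambda v,h:(onz(W,K,(276,v),h)[:2]-PIV)@E_
print('cam',(W[:2,3]-PIV)@E_)
for v,h in [(71,.2395),(82,.2395),(162.7,.2395),(209,.2465)]: print(v,f(v,h))
"
```

```text
cam 0.14362745002762223
71 0.12033663778282151
82 0.12794635708820803
162.7 0.18814686321942864
209 0.2245085202593591
```

```bash
python3 -m jog '0 0 0 0 0.7 0.7 1;0 0 0 0.01 0.7 0.7 1;0 0 0 0 0.58 0.7 1;0 0 0 0 0 0.6 1;0 0 0 0 0 0.6 0.5;0 0 0 0 0 0.47 0;0 0 0 0 0 0 -0.5;0 0 0 0 0 0 -1'
python3 -m jog '0 0 0 0 0 0 -1;0 0 0 0 0 0 -1;0 0 0 0 0 0 -1'
```

```text
clock: 18.55
tool_pos: [0.5294, 0.011, 0.2118]
orientation: [-180.0, 0.1, -166.3]
force: [0.1, 0.8, 0.1]
opening: 0.053
clock: 18.92
tool_pos: [0.529, 0.0106, 0.2113]
orientation: [180.0, 0.0, -166.4]
force: [-0.3, -0.5, 1.7]
opening: 0.0246
```

Gripped; slide in 57 mm (1.43 units).

```bash
python3 -m jog '0 0 0 0 -0.25 0 -1;0 0 0 0 -0.25 0 -1;0 0 0 0 -0.25 0 -1;0 0 0 0 -0.25 0 -1;0 0 0 0 -0.25 0 -1;0 0 0 0 -0.18 0 -1;0 0 0 0 0 0 -1;0 0 0 0 0 0 -1'
python3 -c "
from h import *
im,d,o=snap('wrist','w11');im,d,o=snap('scene','s11');print(o['tool_pos'],o['orientation'],o['force'])
c=im[180:240,170:320,::-1];cv2.imwrite('pics/z3.png',cv2.resize(c,None,fx=5,fy=5,interpolation=cv2.INTER_CUBIC))"
```

```text
clock: 19.92
tool_pos: [0.5428, -0.0461, 0.2113]
orientation: [-179.9, 0.0, -166.4]
force: [0.5, -2.6, 4.0]
opening: 0.0241
[ 0.54278789 -0.04585418  0.21124288] [-1.79936360e+02  1.78489981e-02 -1.66380795e+02] [ 0.43066591 -2.42198286  4.60598052]
```

View pics/w11.png

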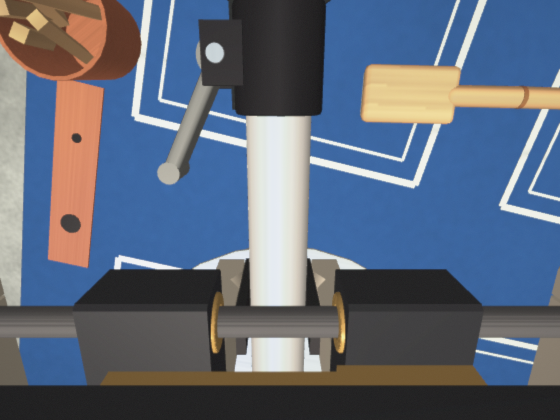

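View pics/z3.png

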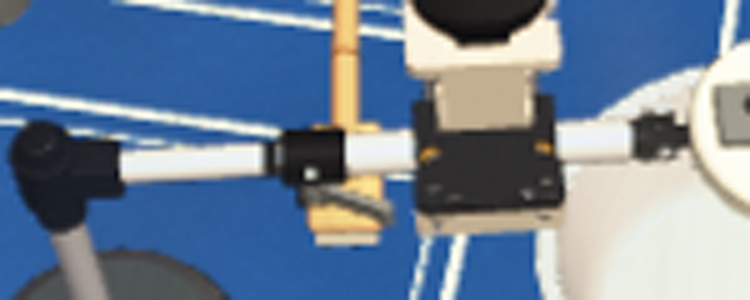

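```bash
python3 -m jog '0 0 0 0 0 0 0;0 0 0 0 0 0 1;0 0 0 0 0 0 1;0 0 0 0 0 -0.6 1;0 0 0 0 0 -0.9 1;0 0 0 -0.1 -0.5 -0.9 1;0 0 0 -0.2 -0.5 -0.9 1;0 0 0 -0.12 -0.47 0 1'
python3 -m jog '0 0 0 0 0 0 1;0 0 0 0 0 0 1'
python3 -c "
from h import *
im,d,o=snap('wrist','w12');K,W=T('wrist',o)
need([.5285,.0114,.2105],-166.42)
c=cv2.imread('pics/w12.png')[100:300,180:380];cv2.imwrite('pics/z4.png',cv2.resize(c,None,fx=3,fy=3))
"
```

```text
clock: 21.02
tool_pos: [0.5743, -0.0987, 0.346]
orientation: [-179.9, 0.3, -166.3]
force: [-0.3, 0.1, -0.6]
opening: 0.0872
clock: 21.28
tool_pos: [0.5721, -0.098, 0.3417]
orientation: [180.0, -0.1, -166.4]
force: [0.6, 0.5, 0.7]
opening: 0.0876
now [ 0.5721 -0.0978  0.342 ] [ 1.7997e+02 -9.0000e-02 -1.6635e+02] t 21.325 F [ 0.26 -0.37 -0.66] open 0.0874
turn(units) [ 0.   -0.02  0.01] shift cur axes [0.41 2.91 3.29] shift target axes [0.42 2.91 3.29]
```

View pics/w12.png

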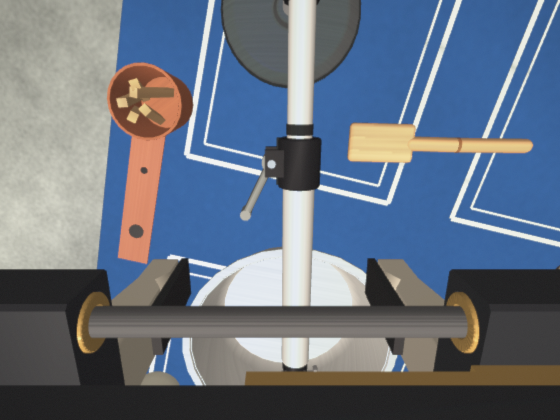

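View pics/z4.png

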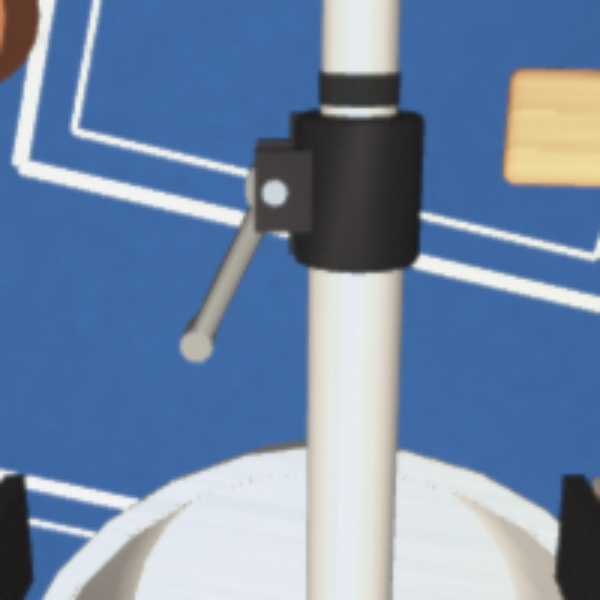

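```bash
python3 -c "
from h import *
z=np.load('pics/w12.npz');o={'tool_pos':z['p'],'orientation':z['o']};K,W=T('wrist',o);g=cv2.imread('pics/w12.png').mean(2)
for u in (294,298,302): print(u,g[118:142,u].round().astype(int),g[184:194,u].astype(int))
f=lambda v,h:(onz(W,K,(299,v),h)[:2]-PIV)@E_
print('cam',(W[:2,3]-PIV)@E_, 'tcp',(z['p'][:2]-PIV)@E_, [f(v,.2395) for v in (124.5,135.2,137.5,138)],f(189.5,.2465))
# boom line
P=cloud('wrist',z['d'],o).reshape(-1,3)
R_=(P[:,:2]-PIV)@E_;L=(P[:,:2]-PIV)@np.array([E_[1],-E_[0]])
m=(P[:,2]>.236)&(P[:,2]<.245)&(abs(L)<.02)&(R_>.04)&(R_<.25);print('lateral(+=-y) fit',np.polyfit(R_[m],L[m],1),'TCP lateral',(z['p'][:2]-PIV)@np.array([E_[1],-E_[0]]))
"
```

```text
294 [229 228 229 229 229 224 140  71  54  51  53  53  53  52  51  52  59 119
 220 225 156  73  43  45] [ 56  56  55  56  55  53 100 223 233 234]
298 [234 234 234 234 235 231 172  89  55  53  52  52  54  54  54  54  55 102
 224 232 200  99  48  50] [ 54  55  54  53  53  52  83 188 231 235]
302 [233 233 232 233 233 229 170  87  55  53  52  53  51  53  53  53  52  99
 221 230 195  97  49  53] [ 49  48  49  51  50  47  93 215 229 230]
cam 0.10636721547834453 tcp 0.1883241970188071 [np.float64(0.12039824286467657), np.float64(0.12790780431938895), np.float64(0.1295395716919791), np.float64(0.12989513535231728)] 0.16651957906383522
lateral(+=-y) fit [0.00417564 0.00068785] TCP lateral 0.016746408592831115
```

```bash
python3 -m jog '0 0 0 0.2 0.6 0 1;0 0 0 0.2 0.57 0.6 1;0 0 0 0 0 0.9 1;0 0 0 0 0 0.9 1;0 0 0 0 0 0.89 0.4;0 0 0 0 0 0 -0.2;0 0 0 0 0 0 -1;0 0 0 0 0 0 -1'
python3 -m jog '0 0 0 0 0 0 -1;0 0 0 0 0 0 -1'
python3 -m jog '0 0 0 0 -0.035 0 -1;0 0 0 0 -0.03 0 -1;0 0 0 0 0 0 -1;0 0 0 0 0 0 -1'
python3 -c "
from h import *
o=ctrl.get_obs();z=o['tool_pos']
print('tcp',(z[:2]-PIV)@E_,'TCP lateral',(z[:2]-PIV)@np.array([E_[1],-E_[0]]),o['force'])
"
```

```text
clock: 22.32
tool_pos: [0.547, -0.0563, 0.2131]
orientation: [-180.0, 0.2, -166.3]
force: [-0.3, 0.0, 0.1]
opening: 0.0534
clock: 22.58
tool_pos: [0.5463, -0.0565, 0.2119]
orientation: [-180.0, 0.1, -166.4]
force: [-0.4, -1.2, -0.2]
opening: 0.0336
clock: 23.08
tool_pos: [0.5467, -0.059, 0.2115]
orientation: [180.0, 0.0, -166.4]
force: [-1.6, 2.1, 3.8]
opening: 0.0239
tcp 0.23223788131210785 TCP lateral 0.001219851881675159 [-1.61648775  2.133689    3.8146354 ]
```

```bash
python3 -m jog '0 0 0 0 0 0 0;0 0 0 0 0 0 1;0 0 0 0 0 0 1;0 0 0 0 0 -0.6 1;0 0 0 0 0 -0.9 1;0 0 0 -0.15 -0.5 -0.9 1;0 0 0 -0.2 -0.58 -0.9 1;0 0 0 0 0 0 1'
python3 -m jog '0 0 0 0 0 0 1'
cat > m.py <<'E'
from h import *
import sys
n=sys.argv[1]
im,d,o=snap('wrist',n);K,W=T('wrist',o);g=im.astype(float).mean(2)
tp=o['tool_pos'];N=np.array([E_[1],-E_[0]])
print('t',o['clock'],'tcp',tp,o['orientation'].round(2),'dist',(tp[:2]-PIV)@E_,'lat(+ = -y)',(tp[:2]-PIV)@N)
p=np.r_[PIV+.14*E_,.2395];u0=int(round(proj('wrist',p,o)[0]));print('u0',u0)
f=lambda v,h:(onz(W,K,(u0,v),h)[:2]-PIV)@E_
for u in (u0-4,u0,u0+4):
    c=g[:260,u];out=[]
    for v in range(60,258):
        a,b=c[v],c[v+1]
        if (a-140)*(b-140)<0: out.append(round(v+(140-a)/(b-a),2))
    print(u,out,[round(f(v,.2395),4) for v in out])
v0=int(proj('wrist',p,o)[1])
c=im[max(0,v0-60):v0+140,u0-100:u0+100,::-1];cv2.imwrite('pics/'+n+'z.png',cv2.resize(c,None,fx=3,fy=3,interpolation=cv2.INTER_CUBIC))
P=cloud('wrist',d,o).reshape(-1,3);R_=(P[:,:2]-PIV)@E_;L=(P[:,:2]-PIV)@N
m=(P[:,2]>.236)&(P[:,2]<.246)&(abs(L)<.02)&(R_>.04)&(R_<.25);print('lateral fit',np.polyfit(R_[m],L[m],1))
E
python3 m.py w13
```

```text
clock: 24.08
tool_pos: [0.5722, -0.0989, 0.346]
orientation: [-179.9, 0.3, -166.4]
force: [0.3, 0.1, -1.2]
opening: 0.0871
clock: 24.2
tool_pos: [0.5701, -0.0977, 0.3425]
orientation: [180.0, -0.1, -166.4]
force: [0.6, -0.4, -0.6]
opening: 0.0875
t 24.2 tcp [ 0.57006544 -0.09767777  0.34254323] [ 1.7997e+02 -5.0000e-02 -1.6640e+02] dist 0.18910583697842737 lat(+ = -y) 0.014886868855378163
u0 298
294 [np.float64(123.22), np.float64(187.32)] [np.float64(0.1203), np.float64(0.1675)]
298 [np.float64(123.31), np.float64(134.99), np.float64(135.01), np.float64(187.38)] [np.float64(0.1204), np.float64(0.1286), np.float64(0.1286), np.float64(0.1675)]
302 [np.float64(123.11), np.float64(187.38)] [np.float64(0.1203), np.float64(0.1675)]
lateral fit [0.00687181 0.00068295]
```

View pics/w13z.png

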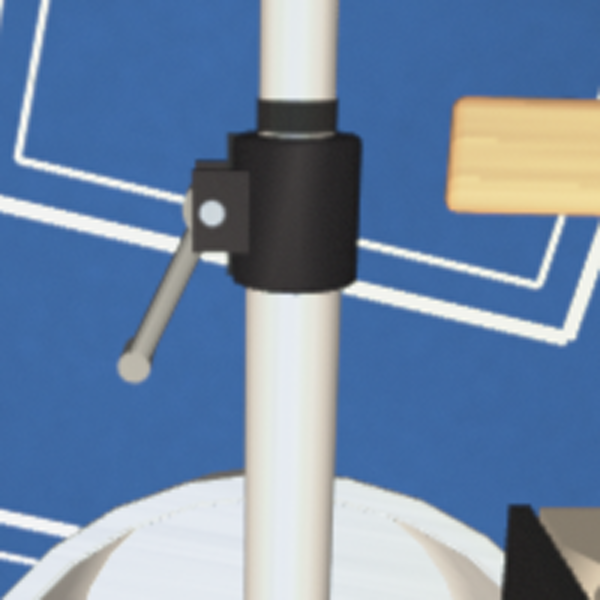

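```bash
python3 -m jog '0 0 0 -0.1 -0.02 0.6 1;0 0 0 0 0 0.9 1;0 0 0 0 0 0.9 1;0 0 0 0 0 0.6 1;0 0 0 0 0 0.29 1;0 0 0 0 0 0 0.8;0 0 0 0 0 0 0.5;0 0 0 0 0 0 0.4'
python3 m.py w14 | head -1; python3 -c "
from h import *
print(ctrl.get_obs()['force'],ctrl.get_obs()['opening'])"
```

```text
clock: 25.25
tool_pos: [0.5751, -0.0975, 0.2128]
orientation: [-180.0, 0.1, -166.4]
force: [0.4, -0.5, 0.1]
opening: 0.065
t 25.25 tcp [ 0.57506502 -0.09745135  0.21280855] [-1.7999e+02  1.0000e-01 -1.6636e+02] dist 0.1881520223755214 lat(+ = -y) 0.01979961796781767
[ 0.06950087 -0.14822713 -0.13570983] 0.06286711903628812
```

View pics/w14.png

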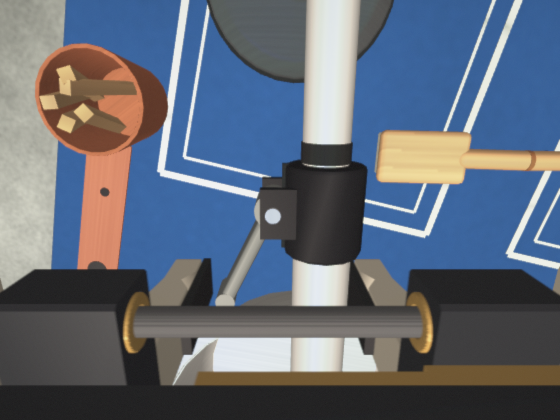

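```bash
python3 -m jog '0 0 0 0.05 0 0 0.26;0 0 0 0.05 0 0 0.16;0 0 0 0.05 0 0 0.06;0 0 0 0.06 0 0 -0.04;0 0 0 0.06 0 0 -0.14;0 0 0 0.05 0 0 -0.3;0 0 0 0.02 0 0 -1;0 0 0 0 0 0 -1'
python3 -m jog '0 0 0 0 0 0 -1;0 0 0 0 0 0 -1'
python3 m.py w15 ; python3 -c "
from h import *
print(ctrl.get_obs()['force'],ctrl.get_obs()['opening'])"
```

```text
clock: 26.3
tool_pos: [0.5616, -0.1008, 0.2121]
orientation: [-180.0, 0.0, -166.3]
force: [2.3, 3.9, 4.9]
opening: 0.036
clock: 26.55
tool_pos: [0.5616, -0.1008, 0.2121]
orientation: [-180.0, 0.0, -166.4]
force: [2.5, 2.8, 4.4]
opening: 0.0364
t 26.55 tcp [ 0.56162844 -0.10075506  0.2120561 ] [-1.7998e+02  3.0000e-02 -1.6635e+02] dist 0.18809572412059927 lat(+ = -y) 0.0059635559879903845
u0 294
290 [np.float64(144.35)] [np.float64(0.1202)]
294 [np.float64(144.67)] [np.float64(0.1203)]
298 [np.float64(144.3)] [np.float64(0.1202)]
lateral fit [0.00645055 0.00036003]
[1.77832478 3.832596   4.47302509] 0.03582521644201872
```

View pics/w15.png

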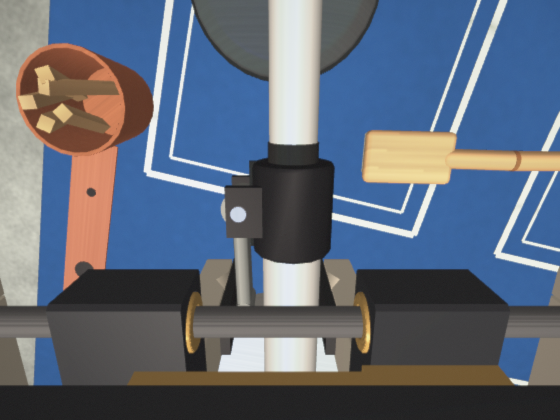

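```bash
python3 -c "
import cv2,numpy as np
a=cv2.imread('pics/w14.png')[110:280,200:390];b=cv2.imread('pics/w15.png')[110:280,200:390]
cv2.imwrite('pics/z5.png',cv2.resize(np.hstack([a,b]),None,fx=2.1,fy=2.1,interpolation=cv2.INTER_CUBIC))
a=cv2.imread('pics/w14.png').mean(2).astype(int);b=cv2.imread('pics/w15.png').mean(2).astype(int)
print(a[138:172,327],a[250:264,325]);print(b[138:172,294],b[250:264,292])
"
```

```text
[233 233 233 233 233 229 142  70  54  53  53  53  52  53  53  52  53  51
  52  52  52  53  53  53  51  53  53  85 179 146  71  32  26  33] [53 52 51 51 51 51 49 50 51 50 51 50 49 48]
[234 234 234 234 234 232 205 108  59  52  54  53  52  53  53  55  53  52
  52  53  53  52  52  53  52  53  51  36  30  27  31  38  51  56] [56 56 54 55 54 55 55 54 54 55 54 53 50 86]
```

View pics/z5.png

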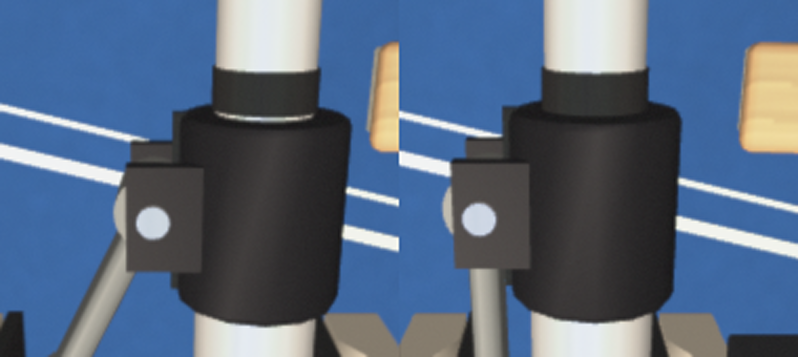

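```bash
python3 -m jog '0 0 0 0 0.012 0 -1;0 0 0 0 0 0 -1'
python3 - <<'E'
from h import *
from scipy.optimize import least_squares
N=np.array([E_[1],-E_[0]])
for n in ['scene','top']:
    im,d,o=snap(n,n+'16')
    try: headplane(n,d,cen=PIV+.43*E_)
    except Exception as e: print(e)
    P=cloud(n,d)
    c=PIV+.43*E_
    m=(P[...,2]>.228)&(P[...,2]<.25)&(np.hypot(P[...,0]-c[0],P[...,1]-c[1])<.09)&(((P[...,:2]-PIV)@E_)>.36)
    b=(P[...,2]>.085)&(P[...,2]<.108)&(np.hypot(P[...,0]-.5,P[...,1]-.13)<.17)
    for nm,M,h,r in [('head',m,.242,.065),('basin',b,.098,.148)]:
        mm=cv2.morphologyEx(M.astype(np.uint8),cv2.MORPH_CLOSE,np.ones((3,3)))
        cs,_=cv2.findContours(mm,cv2.RETR_EXTERNAL,cv2.CHAIN_APPROX_NONE)
        if not cs: print(nm,'none');continue
        q=np.vstack([k[:,0] for k in cs if len(k)>15]);K,W=T(n)
        X=np.array([onz(W,K,p,h)[:2] for p in q])
        f=lambda x:np.hypot(X[:,0]-x[0],X[:,1]-x[1])-r
        s=least_squares(f,c if nm=='head' else [.5,.13],loss='cauchy',f_scale=.002)
        print(n,nm,s.x.round(4),'along',((s.x-PIV)@E_).round(4),'lat',((s.x-PIV)@N).round(4),np.median(abs(f(s.x))).round(4),len(X))
o=ctrl.get_obs();print(o['clock'],o['force'],o['opening'],o['tool_pos'])
E
```

```text
clock: 26.85
tool_pos: [0.5616, -0.1007, 0.2121]
orientation: [-179.9, 0.0, -166.4]
force: [4.5, -0.6, 5.1]
opening: 0.0361
scene n 775 z at centre 0.243 slope along boom deg -0.04 across 0.36 [0.499 0.14  0.243]
scene head [0.5072 0.1309] along 0.426 lat 0.0075 0.0009 119
scene basin [0.4984 0.128 ] along 0.4253 lat -0.0018 0.0063 392
top n 167 z at centre 0.2428 slope along boom deg -0.56 across 0.28 [0.497 0.172 0.242]
top head [0.4916 0.1081] along 0.4076 lat -0.0131 0.0121 105
top basin [0.4998 0.1273] along 0.4243 lat -0.0006 0.0072 282
26.95 [ 3.96703527 -1.53550028  4.56945261] 0.0360847110827532 [ 0.56158561 -0.10068596  0.21204066]
```

View pics/scene16.png

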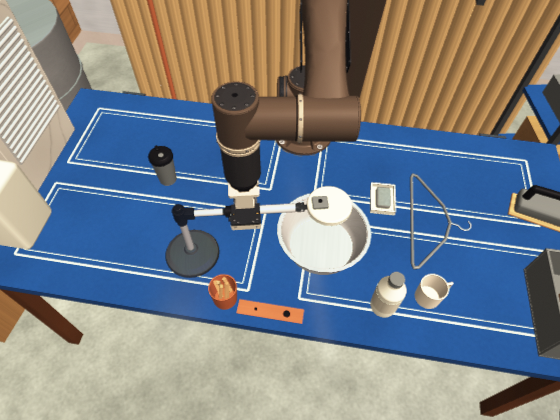

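View pics/top16.png

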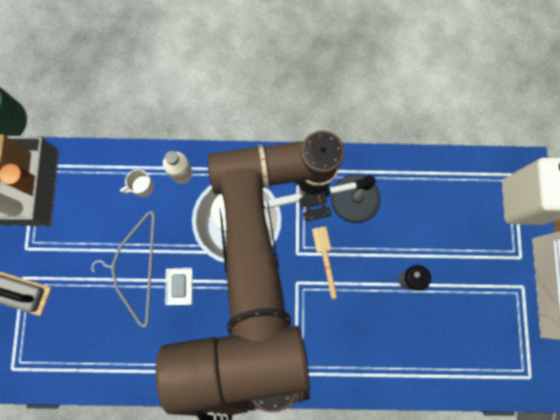

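Run:
```python
from h import *
from scipy.optimize import least_squares
N=np.array([E_[1],-E_[0]])
for n in ['w9','w10','w12','w13','w14','w15']:
    z=np.load(f'pics/{n}.npz');o={'tool_pos':z['p'],'orientation':z['o']}
    P=cloud('wrist',z['d'],o).reshape(-1,3);R_=(P[:,:2]-PIV)@E_;L=(P[:,:2]-PIV)@N
    m=(P[:,2]>.236)&(P[:,2]<.246)&(abs(L)<.02)&(R_>.04)&(R_<.25);print(n,'lateral fit',np.polyfit(R_[m],L[m],1),len(L[m]))
for n in ['s8','s11','scene16']:
    d=np.load(f'pics/{n}.npz')['d'];P=cloud('scene',d);R_=(P[...,:2]-PIV)@E_;L=(P[...,:2]-PIV)@N
    for a,b in [(.04,.12),(.33,.345)]:
        m=(P[...,2]>.233)&(abs(L)<.025)&(R_>a)&(R_<b)&(P[...,2]<.248);print(n,a,'median lat',np.median(L[m]).round(4),m.sum(),end=' ')
    c0=(.489 if n=='s8' else .43);c=PIV+c0*E_
    m=(P[...,2]>.2385)&(P[...,2]<.25)&(np.hypot(P[...,0]-c[0],P[...,1]-c[1])<.09)&(R_>c0-.06)
    cs,_=cv2.findContours(m.astype(np.uint8),cv2.RETR_EXTERNAL,cv2.CHAIN_APPROX_NONE)
    q=max(cs,key=len)[:,0];K,W=T('scene');X=np.array([onz(W,K,p,.242)[:2] for p in q])
    f=lambda x:np.hypot(X[:,0]-x[0],X[:,1]-x[1])-.065
    s=least_squares(f,c,loss='cauchy',f_scale=.002);print('head along',((s.x-PIV)@E_).round(4),'lat',((s.x-PIV)@N).round(4))
```

```text
w9 lateral fit [0.0026101  0.00089471] 4583
w10 lateral fit [ 0.00948821 -0.00051428] 5336
w12 lateral fit [0.00413625 0.00064568] 7308
w13 lateral fit [0.00687086 0.00068195] 7255
w14 lateral fit [0.00492921 0.00125319] 17383
w15 lateral fit [0.00645074 0.00036003] 17975
s8 0.04 median lat 0.0055 154 s8 0.33 median lat 0.0062 39 head along 0.4923 lat 0.0035
s11 0.04 median lat 0.0053 156 s11 0.33 median lat 0.0044 36 head along 0.4286 lat 0.005
scene16 0.04 median lat 0.005 153 scene16 0.33 median lat 0.0037 37 head along 0.426 lat 0.0036
```

```bash
python3 -m jog '0 0 0 0 0 0 -1;0 0 0 0 0 0 -1'
python3 - <<'E'
from h import *
im,d,o=snap('wrist','w17');g=im.mean(2).astype(int)
print(g[138:172,294],o['force'],o['opening'],o['clock'])
c=im[110:300,190:390,::-1];cv2.imwrite('pics/z6.png',cv2.resize(c,None,fx=3,fy=3,interpolation=cv2.INTER_CUBIC))
E
```

```text
clock: 27.2
tool_pos: [0.5616, -0.1007, 0.2121]
orientation: [-180.0, 0.0, -166.4]
force: [4.0, -1.9, 4.9]
opening: 0.0357
[234 234 234 234 234 231 171  88  55  53  53  54  53  53  53  52  53  54
  53  53  53  52  52  53  53  54  51  34  28  28  30  43  52  57] [ 4.01105059 -1.92930928  4.87731859] 0.0357129114212615 27.2
```

View pics/z6.png

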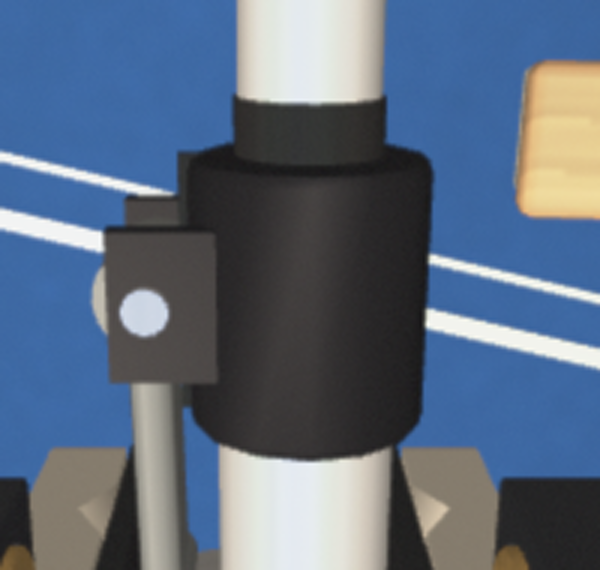

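```bash
python3 -c "
from h import *
print(ctrl.close_job())"
```

```text
the job is handed in; nothing more can be done
None
```

The lamp is set over the basin and I handed the job in at about 27 s of the 67 s. I swung the boom about 22°, pressed the head level and slid the sleeve in to the tape. I then squeezed the cam lever shut and kept gripping the sleeve and lever there.

My last checks, from the camera images and the robot's readings:

- **Head tilt:** the wrist camera measured 0.0° after the final press, and the scene camera gave about 0° along the boom at the end. The top camera gave −0.6°, but the arm hid most of the head from it.
- **Head over basin:** the head centre is within 1 mm of the basin's along the boom. To the side, the scene camera put it up to about 5 mm off. The same camera was out by about 3.5 mm in an earlier picture where the head was aligned, so I left it. The top camera put the head well off, but that fit is unreliable because the arm hid most of it.
- **Sleeve on the mark:** the collar stopped about 0.6–0.8 mm short of the tape before the squeeze. Closing the lever drew it in to about 0.4 mm over the tape edge. I nudged it back 0.5 mm, but it barely moved.
- **Lever:** it lies along the sleeve in the last image. The opening reads 36 mm against the 37.5 mm expected. The gripper read about 1 mm low on the 25 mm tube too, so I take the lever as fully shut.
- **Other things:** the basin and the other items look unmoved in the scene and top images. The force readings I printed never went above about 7 N.

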